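# Seat the brass bushing in the assembly jig

### The job

One of the two round sockets on the grey assembly jig is still empty. Pick up the loose brass bushing that stands on the bench, slide it shank first into the empty socket until it is fully home, and let go of it. Leave the black and the steel bushing standing where they are.

Things in the scene. Friction and masses are not known exactly. Their poses are not given: they have to be found in the camera images.
- brass_bush: Loose yellow brass bushing, to be fitted, upright on the bench, origin at the centre of its underside, z up. 70 mm tall: a shank 32 mm in diameter, 34 mm long, foot chamfered 3.5 mm; above it the grip head, 40 mm in diameter, 36 mm tall (34 to 70 mm over the origin). A dark hole shows in its top; about 0.4 kg.
- black_bush: Bystander: matt black plastic bushing of the same shape and size as the brass one (70 mm tall, 40 mm head), standing on the bench; origin at the centre of its underside, z up.
- steel_bush: Bystander: silver-grey steel bushing of the same shape and size as the brass one (70 mm tall, 40 mm head), standing on the bench; origin at the centre of its underside, z up.
- socket_mouth (a point): Centre of the empty socket's mouth at its rim, 63 mm over the bench; z up. Blue-grey collar, 76 mm across, at either end of the fixed grey jig (board parts in mid-jig up to 54 mm high, yaw any to 20 deg). A cone 50 mm wide narrows over 10 mm to a 35 mm bore; floor 33 mm below the rim: when home the head's underside is 1 mm above the rim. 170 mm away is the same collar, already filled, 100 mm high.
Mind the look-alikes: they are no part of the job. What is shaped like the brass_bush but orange or red is not meant.

How it is judged:
By the outcome, as a careful person would: the job done as asked, in the order asked, and still so for the second after the job is handed in, with the robot touching nothing.
It also fails if it takes over 35 s, if anything falls off the work surface, if the arm or the gripper's body presses on something with over 40 N, if the wrist force passes 120 N, or if a joint passes its speed limit or range.

### The arm

A 6-joint arm with a two-finger parallel gripper is mounted at the origin on the work surface. World frame = base frame: x ahead of the robot, y to its left, z up, the work surface at z = 0. Lengths are in mm, angles in rad, forces in N, time in s.
With the tool pointing down it reaches from about 275 to 875 mm from the base axis. Payload 12.5 kg.
Tool frame: the origin (TCP) lies on the centre line of the jaws, within the pads' length; the fingertips stand 17 mm ahead of it and the grasp point (between the pads) lies 2 mm behind it; z points along the fingers, y is the direction in which the jaws open and shut (so a half turn about z gives the same grasp; the last joint's range is limited). The gripper opens to 85 mm and grips with 20 to 120 N. Pads are 22 mm wide; open, the fingers measure 114 mm over their backs; the gripper's body (76 mm by 85 mm) begins 54 mm behind the grasp point. The pads swing forward as they close: fully open they stand 13 mm farther back than shut.
Start: joints at [1.117, 0.351, 1.652, -0, 1.139, -0.085], TCP at [198.241, 513.016, 248.29] pointing down, gripper open.
Joint ranges: [-2.75, 2.75], [-0.79, 2.1], [0.01, 2.65], [-1.57, 4.71], [0.07, 3.14], [-2.87, 2.87]. Speed limits (rad/s): [2.22, 2.22, 2.79, 3.14, 3.14, 3.14].

### API

Orientations are given as a unit quaternion [x, y, z, w].
In Python, from plant import r, set_gripper, eyes, ticket gives the robot as it stands. The module is installed in compiled form; this text tells all that it offers. Calls block until the motion is done:
- r.move_pose(position, orientation): joint-space move of the TCP to a pose.
- r.movel(position, rotation=None, max_speed=150): straight line of the TCP; rotation=None keeps the orientation; max_speed is the mean speed in mm/s.
- r.movej(angles): joint-space move.
- set_gripper(opening): finger opening in mm; the grip force is fixed at half the most; returns when the fingers have stopped.
- r.sleep(seconds).
- r.inverse_kinematics(position, orientation): joint angles nearest the present ones, or None.
- r.read_state(): the state.
- eyes.get_image(name): name is "side" or "top" or "wrist"; returns (picture, depth): 384x512x3 uint8, blue, green, red; 384x512 float32, mm along the optical axis (not along the pixel's ray), 0 where there is no reading.
- eyes.camera_info(name): a dict with "fx", "fy", "cx", "cy" (pixels), "k1" (the pictures are not rectified: a ray, as slopes to the right and down, at radius r is drawn at 1 + k1 r^2 times it, then the intrinsics apply), "xyz" and "rotation" of the camera in the world; the wrist camera has in their place "T_tool_cam" (4x4, takes a point from camera to tool coordinates, whose origin is the TCP and whose axes are the flange's). Camera axes: x right, y up, looking along -z (the intrinsics and any distortion apply to the point x, -y, -z); pixel columns grow to the right and rows downward; lengths in mm; the calibration is good to about 2 mm. A picture is of the moment at which its call begins: read the wrist's pose just before it. camera_info takes no time and is no camera call.
A pose or a line that the arm cannot do raises r.MotionError and nothing moves.
- ticket.hand_in(): hands the job in, once; it reports no verdict.
The state is a dict: "time": time; "q": joint angles; "qvel": joint speeds; "joint_torque": joint torques, N m; "ee_pos": TCP position; "orientation": TCP orientation; "force": force on the tool from outside, world axes, zero at the start; "wrist_torque": the same for the moment, N m; "grip_width": finger opening in mm.
Only numpy, scipy, OpenCV 4.12 (cv2) and the standard library are available. Lean on these libraries where they do the work, as an engineer would, in place of code of your own. Each camera call takes 0.05 s, during which the arm holds its last target. There are 200 camera calls.

## Working session

There is one attempt and no reset: what is moved stays moved. The work goes in short steps, each a Python script; the robot and the scene stay as the last script left them, time stands still between calls to the robot, and variables do not carry over. Pictures are saved under pics/ and viewed, about 8 in all and at most 12, crops included, and the job is handed in when it is done.

```bash
mkdir -p pics; ls; python3 - <<'E'
from plant import r,eyes
import cv2,numpy as np
for n in("top","side"):
    im,d=eyes.get_image(n); cv2.imwrite(f"pics/{n}0.png",im); np.save(f"pics/{n}0.npy",d); print(n,eyes.camera_info(n))
print(eyes.camera_info("wrist"));s=r.read_state();print(s)
E
```

```text
pics
top {'fx': 487.9198611236049, 'fy': 487.9198611236049, 'cx': 264.573558568408, 'cy': 179.1803199121098, 'k1': -0.16724052840263112, 'xyz': array([ 459.81248786,  -19.32806339, 1059.80647536]), 'rotation': array([ 0.03691924, -0.03013732, -0.70286855,  0.70972143])}
side {'fx': 401.2123189757333, 'fy': 401.2123189757333, 'cx': 257.2454202944195, 'cy': 192.1432055641657, 'k1': -0.02516384676814485, 'xyz': array([ 312.80925825, -819.32427353,  706.95160207]), 'rotation': array([ 0.44245073, -0.06834919, -0.13337865,  0.8841809 ])}
{'fx': 339.32259480651163, 'fy': 339.32259480651163, 'cx': 255.22879952983007, 'cy': 193.4845473510502, 'k1': -0.03304365469837351, 'T_tool_cam': array([[-2.68090619e-04,  9.58079032e-01,  2.86503921e-01,
         7.31594498e+01],
       [ 9.99999926e-01,  1.78322650e-04,  3.39413879e-04,
        -6.64789761e-01],
       [ 2.74095182e-04,  2.86503991e-01, -9.58079009e-01,
        -1.26065440e+02],
       [ 0.00000000e+00,  0.00000000e+00,  0.00000000e+00,
         1.00000000e+00]])}
{'time': 0.1, 'q': array([ 1.11737460e+00,  3.51198554e-01,  1.65237793e+00,  3.67549301e-06,
        1.13906191e+00, -8.46458404e-02]), 'qvel': array([-0.00134155,  0.00027148, -0.00124853,  0.00038531, -0.00136679,
       -0.00293363]), 'joint_torque': array([ 2.48883436e-03, -5.06829321e+01, -2.91878110e+01,  2.42184359e-05,
        2.53102284e-03,  1.67260919e-05]), 'ee_pos': array([198.13665774, 512.77140058, 247.79658503]), 'orientation': array([ 1.83345619e-01,  9.83048377e-01, -5.03619535e-04, -1.40588048e-04]), 'force': array([-0.03476992, -0.73388234,  0.47655885]), 'wrist_torque': array([ 0.00784489,  0.01587283, -0.02683186]), 'grip_width': 85.3092946334822}
```

View pics/top0.png

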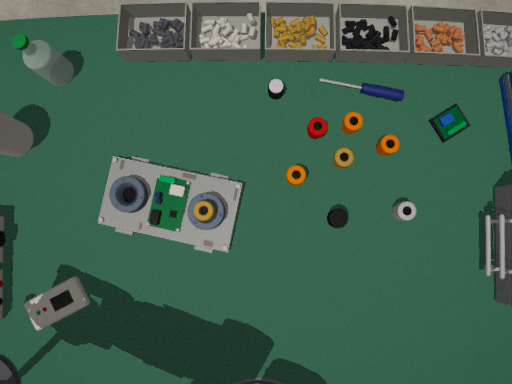

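View pics/side0.png

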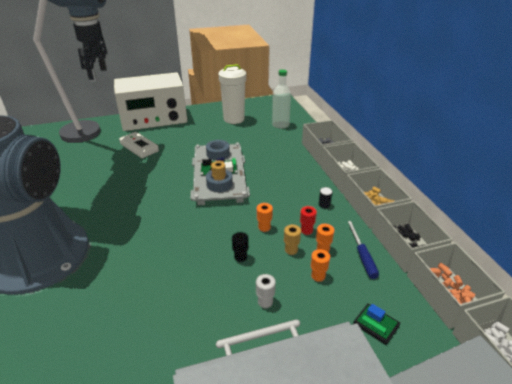

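The loose yellow bushing at (344,158) in the top view looks like the brass one. The look-alikes are orange at (297,175), (353,122) and (389,145), and red at (317,127). The bushing at (204,211) is already in the filled socket, and the empty socket is at (128,194). Next I'll measure positions and confirm the choice in an enlarged crop.

```bash
cat > h.py <<'E'
import numpy as np,cv2
from scipy.spatial.transform import Rotation as R
from plant import r,set_gripper,eyes,ticket
def cam(n,s=None):
    c=eyes.camera_info(n)
    if n!="wrist": return c,R.from_quat(c["rotation"]).as_matrix(),np.array(c["xyz"])
    T=np.array(c["T_tool_cam"]);Q=R.from_quat(s["orientation"]).as_matrix()
    return c,Q@T[:3,:3],Q@T[:3,3]+s["ee_pos"]
def rays(n,px,s=None):
    c,Q,o=cam(n,s); K=np.array([[c["fx"],0,c["cx"]],[0,c["fy"],c["cy"]],[0,0,1.]])
    u=cv2.undistortPoints(np.array(px,float).reshape(-1,1,2),K,np.array([c["k1"],0,0,0.])).reshape(-1,2)
    return o,np.c_[u[:,0],-u[:,1],-np.ones(len(u))]@Q.T
def plane(n,px,z,s=None):
    o,d=rays(n,px,s); return o+d*((z-o[2])/d[:,2])[:,None]
def down(yaw): # tool y axis (jaw direction) at angle yaw, z down
    y=np.array([np.cos(yaw),np.sin(yaw),0]);z=np.array([0,0,-1.])
    return R.from_matrix(np.c_[np.cross(y,z),y,z]).as_quat()
E
python3 - <<'E'
from h import *
im=cv2.imread("pics/top0.png");hsv=cv2.cvtColor(im,cv2.COLOR_BGR2HSV);D=np.load("pics/top0.npy")
pts=dict(brass=(344,158),o1=(297,175),o2=(353,122),o3=(389,145),red=(317,127),black=(338,218),steel=(406,211),cap=(276,88))
for k,p in pts.items():
    print(k,plane("top",[p],70)[0].round(1),np.median(hsv[p[1]-10:p[1]+11,p[0]-10:p[0]+11].reshape(-1,3)[lambda:0] if 0 else [v for v in hsv[p[1]-10:p[1]+11,p[0]-10:p[0]+11].reshape(-1,3) if v[1]>150 and v[2]>120] or [[0,0,0]],axis=0))
print("socket",plane("top",[(128,194)],63),"filled",plane("top",[(204,211)],100))
c,Q,o=cam("top")
for n,p in(("brass rim",(344,150)),("collar",(113,190)),("collar",(142,200))):
    d=D[p[1],p[0]];_,v=rays("top",[p]);print(n,(o+v[0]*d).round(1))
a=cv2.resize(im[100:230,270:430],None,fx=3,fy=3,interpolation=2);b=cv2.resize(cv2.imread("pics/side0.png")[190:320,220:345],None,fx=2.5,fy=2.5,interpolation=2)
o=np.zeros((390,800,3),np.uint8);o[:390,:480]=a;o[:325,480:480+312]=b[:, :312];cv2.imwrite("pics/crop.png",o)
E
```

```text
brass [ 599.1 -172.    70. ] [ 21. 179. 171.]
o1 [563.1 -75.4  70. ] [ 17. 255. 210.]
o2 [ 674.8 -191.5   70. ] [ 16. 255. 197.]
o3 [ 627.5 -266.4   70. ] [ 16. 255. 199.]
red [ 663.2 -116.5   70. ] [  1. 237. 182.]
black [ 476.2 -159.2   70. ] [0. 0. 0.]
steel [ 491.1 -300.1   70. ] [0. 0. 0.]
cap [745.3 -31.3  70. ] [0. 0. 0.]
socket [[521.02303378 274.47808394  63.        ]] filled [[486.94185335 109.20283837 100.        ]]
brass rim [ 615.9 -172.3   69. ]
collar [528.8 306.2  65.8]
collar [509.1 245.2  59.4]
```

View pics/crop.png

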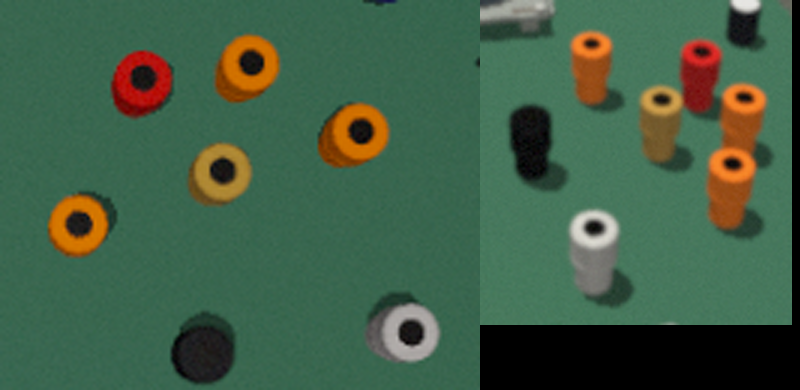

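The crop confirms it. The brass bushing is the less saturated yellow one (hue 21, saturation 179), at crop (222,171), which is (344,157) in the full top image. The three orange ones (saturation 255) and the red one are decoys. I'll look at the socket and then the bushing with the wrist camera.

```bash
cat >> h.py <<'E'
def go(p,yaw):
    c=[]
    for k in(0,np.pi):
        q=r.inverse_kinematics(p,down(yaw+k))
        if q is not None: c.append((abs(q[5]),k))
    r.move_pose(p,down(yaw+min(c)[1]))
def snap(f):
    r.sleep(.2);s=r.read_state();im,d=eyes.get_image("wrist");cv2.imwrite(f"pics/{f}.png",im)
    np.savez(f"pics/{f}.npz",d=d,ee_pos=s["ee_pos"],orientation=s["orientation"]);print(f,s["time"],s["ee_pos"].round(1),s["q"].round(2));return im,d,s
E
python3 - <<'E'
from h import *
go([521,274,190],np.radians(74));a=snap("w_sock")[0]
go([599,-172,200],np.radians(74));b=snap("w_brass")[0]
cv2.imwrite("pics/both.png",np.hstack([cv2.resize(x,(400,300)) for x in(a,b)]))
E
```

```text
w_sock 1.8 [520.6 274.7 190.2] [ 0.41  0.48  1.61  0.    1.05 -0.89]
w_brass 4.0917 [ 599.1 -171.6  200. ] [-0.35  0.53  1.5   0.    1.11  1.5 ]
```

View pics/both.png

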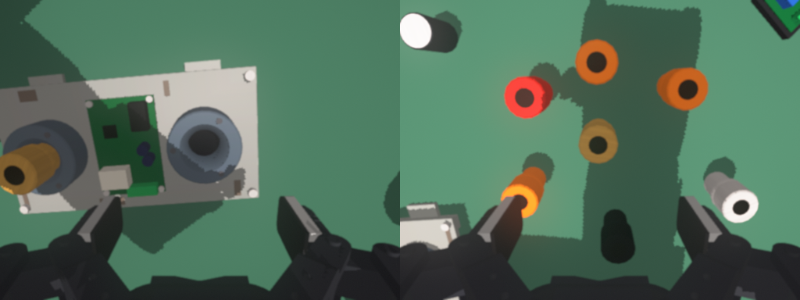

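Wrist views (half scale): the empty collar is centred near (205,144) and the brass hole near (598,145). Both sit close to where I aimed. Now I'll measure them.

```bash
python3 - <<'E'
from h import *
vv,uu=np.mgrid[:384,:512]; px=np.c_[uu.ravel(),vv.ravel()]
for f,p0,zr,rad in(("w_brass",(599,-172),(64,76),30),("w_sock",(521,274),(57,69),50)):
    s=np.load(f"pics/{f}.npz");o,d=rays("wrist",px,s);P=o+d*s["d"].reshape(-1,1)
    m=(P[:,2]>zr[0])&(P[:,2]<zr[1])&(np.hypot(P[:,0]-p0[0],P[:,1]-p0[1])<rad)
    M=m.reshape(384,512).astype(np.uint8);M=cv2.morphologyEx(M,cv2.MORPH_OPEN,np.ones((3,3)))
    cs,_=cv2.findContours(M,cv2.RETR_EXTERNAL,cv2.CHAIN_APPROX_NONE);c=max(cs,key=cv2.contourArea)
    z=70 if f=="w_brass" else 63
    W=plane("wrist",c.reshape(-1,2),z,s)[:,:2].astype(np.float32)
    print(f,"zmed",np.median(P[m,2]),"ellipse px",cv2.fitEllipse(c),"world circle",cv2.fitEllipse(W),cv2.minEnclosingCircle(W))
    if f=="w_sock":
        g=cv2.cvtColor(cv2.imread("pics/w_sock.png"),cv2.COLOR_BGR2GRAY)
        cs,_=cv2.findContours(M,cv2.RETR_CCOMP,cv2.CHAIN_APPROX_NONE)
        for c in cs:
            if cv2.contourArea(c)>500:
                print("  contour",cv2.fitEllipse(plane("wrist",c.reshape(-1,2),z,s)[:,:2].astype(np.float32)))
# hole in brass
s=np.load("pics/w_brass.npz");g=cv2.cvtColor(cv2.imread("pics/w_brass.png"),cv2.COLOR_BGR2HSV)[150:225,215:295,2]
n,l,st,ce=cv2.connectedComponentsWithStats((g<60).astype(np.uint8))
for i in range(1,n):
    if 100<st[i,4]<2000: print("hole",st[i,4],ce[i]+[215,150],plane("wrist",[ce[i]+[215,150]],70,s))
E
```

```text
w_brass zmed 70.47610498857358 ellipse px ((253.47213745117188, 183.96359252929688), (48.78700637817383, 49.490379333496094), 94.13803100585938) world circle ((602.5624389648438, -171.8919219970703), (38.67189407348633, 39.465518951416016), 74.93441009521484) ((602.6392822265625, -171.7035675048828), 20.168087005615234)
w_sock zmed 63.15608041595051 ellipse px ((261.5732116699219, 187.56600952148438), (93.35002136230469, 96.18785095214844), 86.4522705078125) world circle ((522.013916015625, 280.2035217285156), (74.62969970703125, 75.2776107788086), 79.68829345703125) ((521.8838500976562, 280.1717834472656), 38.09866714477539)
  contour ((522.013916015625, 280.2035217285156), (74.62969970703125, 75.2776107788086), 79.68829345703125)
  contour ((520.8718872070312, 280.49444580078125), (40.1687126159668, 41.328887939453125), 148.0583038330078)
hole 366 [253.16666667 185.48087432] [[ 601.84801481 -171.43727268   70.        ]]
```

```bash
python3 - <<'E'
from h import *
set_gripper(60)
r.movel([602.3,-171.7,130]);r.movel([602.3,-171.7,55],max_speed=100)
print(r.read_state()["force"].round(1))
set_gripper(30);s=r.read_state();print(s["grip_width"],s["force"].round(1),s["ee_pos"])
r.movel([602.3,-171.7,215]);s=r.read_state();print(s["time"],s["grip_width"],s["force"].round(1),s["ee_pos"])
q=np.load("pics/w_sock.npz")["orientation"]
r.move_pose([522,280.2,215],q)
snap("w_hold");im,_=eyes.get_image("top");cv2.imwrite("pics/t2.png",im)
cv2.imwrite("pics/c2.png",np.hstack([cv2.resize(x,(400,300)) for x in(cv2.imread("pics/w_hold.png"),im)]))
print(r.read_state()["force"],r.read_state()["grip_width"])
E
```

```text
[ 0.7 -0.6 -0.5]
38.57143309777131 [-1.1  0.3  5.3] [ 602.77874042 -171.85546636   55.97844219]
7.5667 38.495847330235414 [-0.2 -0.3 -3.3] [ 601.83970208 -171.55655165  213.91568534]
w_hold 9.8083 [522.2 279.9 215. ] [ 0.41  0.46  1.57 -0.    1.11 -0.88]
[-0.87397984  0.47311828 -3.62607971] 38.909130244188866
```

View pics/c2.png

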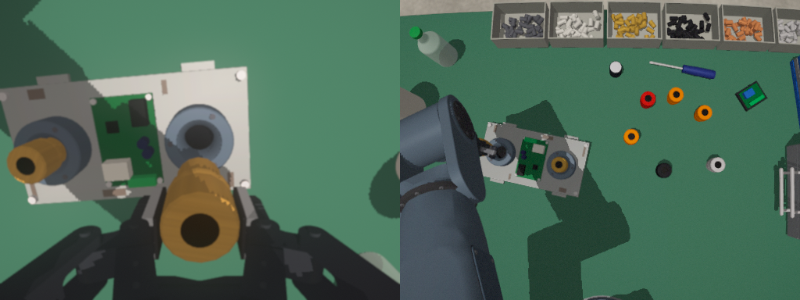

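The bushing is held upright, with its hole near (200,231) in the half-scale view. The empty collar is visible behind it. I'll measure its offset in the hand, then insert with force checks.

```bash
python3 - <<'E'
from h import *
s=np.load("pics/w_hold.npz");im=cv2.imread("pics/w_hold.png");ox,oy=200,255
h=cv2.cvtColor(im,cv2.COLOR_BGR2HSV)[oy:340,ox:315]
n,l,st,ce=cv2.connectedComponentsWithStats((h[...,2]<60).astype(np.uint8))
zt=s["ee_pos"][2]+15
for i in range(1,n):
    if 200<st[i,4]<4000: print("hole",st[i],plane("wrist",[ce[i]+[ox,oy]],zt,s))
Q=R.from_quat(s["orientation"]).as_matrix();print("tool x,y axes",Q[:,0].round(2),Q[:,1].round(2),s["ee_pos"])
vv,uu=np.mgrid[:384,:512];px=np.c_[uu.ravel(),vv.ravel()];o,d=rays("wrist",px,s);P=o+d*s["d"].reshape(-1,1)
m=(abs(P[:,2]-zt)<6)&(np.hypot(*(P[:,:2]-s["ee_pos"][:2]).T)<24);print("top z",np.median(P[m,2]),P[m].mean(0),np.ptp(P[m],axis=0))
# collar outer edge, visible part
m=((abs(P[:,2]-63)<6)&(np.hypot(P[:,0]-522,P[:,1]-280)<45)).reshape(384,512).astype(np.uint8)
c=max(cv2.findContours(m,0,1)[0],key=cv2.contourArea).reshape(-1,2);W=plane("wrist",c,63,s)[:,:2]
from scipy.optimize import least_squares
f=least_squares(lambda x:np.hypot(*(W-x).T)-38,[522,280],loss="soft_l1",f_scale=.7);print("collar",f.x,np.median(abs(f.fun)))
E
```

```text
hole [  0   0  11  76 416] [[514.10281664 261.06868339 229.9719818 ]]
hole [100   0  15  76 563] [[526.73409802 298.9377463  229.9719818 ]]
hole [  32   19   48   42 1594] [[521.80479656 279.3443104  229.9719818 ]]
tool x,y axes [-0.96  0.28 -0.  ] [0.28 0.96 0.  ] [522.2085506  279.85535837 214.9719818 ]
top z 229.50857351459558 [519.69876638 280.05409736 229.44119618] [40.00064248 45.56761059 11.98238345]
collar [521.16775281 278.9362455 ] 0.9798877553026486
```

```bash
python3 - <<'E'
from h import *
x,y=522,280.2
r.movel([x,y,125])
f0=r.read_state()["force"]
for z in[118,112,106,100,95,91,88,86.5,85.5]:
    r.movel([x,y,z],max_speed=40);s=r.read_state();f=s["force"]-f0
    print(z,s["ee_pos"].round(1),f.round(1),round(s["grip_width"],1),round(s["time"],1))
    if abs(f).max()>30: break
E
```

```text
118 [522.  280.2 118.1] [0.3 0.3 0. ] 38.5 11.0
112 [521.8 280.1 111.7] [0.4 0.3 0.1] 38.5 11.3
106 [521.8 280.1 105.6] [-0.3  0.7  0.6] 38.2 11.6
100 [521.8 280.1  99.7] [0.8 0.5 0.2] 38.7 11.9
95 [521.8 280.1  94.7] [ 0.4 -0.2 -0.6] 38.6 12.2
91 [521.9 280.1  90.7] [1.3 0.3 0.4] 38.8 12.4
88 [521.9 280.2  87.8] [ 0.3  0.5 -0. ] 38.3 12.7
86.5 [522.  280.2  86.4] [ 0.4  0.  -0.2] 38.2 12.9
85.5 [522.2 280.2  86. ] [-0.4 -0.5  7. ] 38.5 13.2
```

It slid in without touching the sides and met the floor at TCP z 86. That matches home, since the grasp was at 56 and the socket floor is at 30. Releasing now.

```bash
python3 - <<'E'
from h import *
set_gripper(70);r.movel([522,280.2,190]);im,d,s=snap("w_end")
o,v=rays("wrist",[(uu,vv) for vv in range(100,300) for uu in range(180,340)],s);P=o+v*d[100:300,180:340].reshape(-1,1)
m=(np.hypot(P[:,0]-522,P[:,1]-280)<24)&(P[:,2]>90);print("head top z",np.median(P[m,2]),P[m].mean(0),np.ptp(P[m],0))
t=cv2.imread("pics/top0.png")
go([250,450,260],1.3);t,_=eyes.get_image("top");print(r.read_state()["time"],r.read_state()["force"].round(1),r.read_state()["grip_width"])
cv2.imwrite("pics/end.png",np.hstack([cv2.resize(x,(400,300)) for x in(im,t)]))
E
```

```text
w_end 14.6167 [521.7 280.  189. ] [ 0.41  0.49  1.6  -0.    1.06 -0.88]
head top z 100.41338548163931 [520.41176981 279.39956516 100.10504692] [39.78755157 39.39632364 12.60854615]
15.9583 [ 1.2 -0.1 -0.7] 70.11476262499517
```

View pics/end.png

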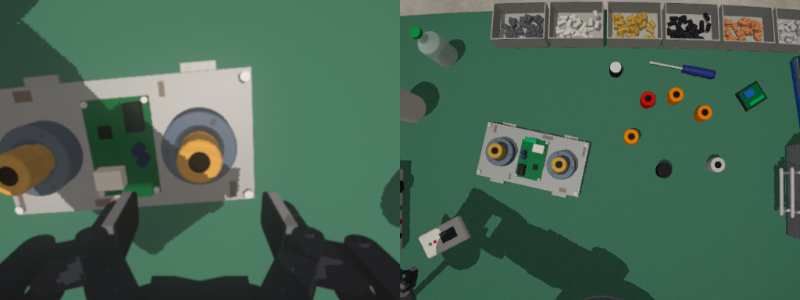

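The final views show the brass bushing seated upright in the formerly empty collar, at (200,162) in the wrist view and (495,151) in the top view. The measured head top is 100.4 mm against an expected 100. The black and steel bushings and the decoys have not moved.

```bash
python3 -c "
from plant import ticket;ticket.hand_in()"
```

```text
the job is handed in; nothing more can be done
```

The loose brass bushing is now in the empty socket, fully home and released, and the job is handed in at about 16 s on the robot's clock, well under the 35 s limit.

- **Insertion:** it went in with no noticeable side force and met the floor at the expected height with about 7 N. Afterwards the head top measured 100.4 mm, against 100 mm expected when home.
- **Surroundings:** the gripper is clear of everything and the force reading is near zero. In the last top view the black and steel bushings and the orange and red look-alikes stand where they were.
- **Disagreements:** my first top-camera estimates differed from the wrist camera's by about 3 mm for the bushing and 6 mm for the socket. The 6 mm came from a centre I judged by eye. Two wrist measurements of the socket differed by about 1.5 mm. I went with the wrist values, and they were good enough for the fit.

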